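# Set out the weighing station

### The job

Get the scale ready for the next batch: stand the empty steel cup in the middle of the scale's round plate and cover it with its steel lid, stand the tall amber bottle in the middle of the round cork mat, and put the round glass jar on the bare table exactly midway between the middle of the scale's plate and the middle of the cork mat. Leave everything upright and let go, set the glass bottle down gently without ever tipping it or the jar over, and do not shift the white square tub.

Things in the scene. Friction and masses are not known exactly. Their poses are not given: they have to be found in the camera images.
- scale: blue kitchen scale, fixed, 150 (x -85 to +65) by 140 mm, 30 mm high, with a rigid round steel plate, diameter 120 mm, top 40 mm above the table. Origin: on the table under the plate's centre; x points away from its display edge (which faces the robot), y left along the row. Mat and mortar are centred 225 mm from it, one at +y, one at -y; which side varies.
- mat: round cork mat, fixed flat on the table beside the scale, diameter 90 mm, 6 mm thick. Origin: centre of its underside.
- mortar: stone mortar with a pestle leaning in it, a fixed obstacle on the other side of the scale, diameter 104 mm at the rim, 70 mm high (pestle end up to 100 mm). Origin: centre of its underside.
- cup: empty straight steel cup, loose, open at the top, 75 mm high, outer diameter 60 mm at the foot and 64 mm at the rim, wall 3 mm, about 130 g. Origin: centre of its underside, z up along its axis.
- lid: steel lid with a black upright knob, loose, 70 g, 45 mm high. From below: plug diameter 50, 6 mm high, drops inside the cup's mouth (inner diameter 58); disc diameter 72, 5 mm thick, rests on the rim; knob diameter 18, 34 mm high. Origin: centre of the plug's underside (69 mm above the cup's origin when seated), z up. Starts on the table, knob up.
- bottle: tall closed amber glass bottle with a white cap, loose, about 220 g: body of diameter 56 mm and straight up to 95 mm, then a shoulder and neck, cap of diameter 31 mm, 130 mm high in all. Origin: centre of its underside, z up.
- jar: round clear glass jar, white inside, with a flat metal screw lid, loose and closed, about 200 g, diameter 60 mm (lid 58 mm), straight up to 52 mm, 70 mm high in all. Origin: centre of its underside, z up.
- tub: square white plastic tub with a slightly wider white lid, 60 x 60 mm, 52 mm high, loose bystander standing among the things to move; it is to stay where it is. Origin: centre of its underside.
There are look-alikes about, which are no part of the job. What is shaped like the scale but green is not meant.

How it is judged (in metres and radians):
At the end, for the whole second after the job is handed in: Upright, released and at rest: cup on the plate within 15 mm of its centre, lid seated level on the cup within 8 mm of its axis, bottle on the mat within 15 mm of its centre, jar on the table within 15 mm (along and across the row) of the point midway between plate and mat (horizontal distance between cup and scale below 0.015 m and z of cup in the frame of scale between 0.035 and 0.046 m and angle between each of cup, lid, bottle, jar's own z axis and vertical below 0.1 rad and horizontal distance between lid and cup below 0.008 m and z of lid in the frame of cup between 0.064 and 0.074 m and horizontal distance between bottle and mat below 0.015 m and z of bottle in the frame of mat between 0.001 and 0.011 m and height (world z) of jar below 0.006 m and x of jar in the frame of scale between -0.015 and 0.015 m and ((y of mat in the frame of scale above 0 m and y of jar in the frame of scale between 0.0975 and 0.1275 m) or (y of mat in the frame of scale below 0 m and y of jar in the frame of scale between -0.1275 and -0.0975 m)) and linear speed of each of cup, lid, bottle, jar below 0.02 m/s); the robot touches nothing.
It fails at once if the white tub is shifted by more than 30 mm or tipped (distance of tub from where it was at the start of the episode above 0.03 m or angle between tub's own z axis and vertical above 0.4 rad).
It fails at once if the glass bottle or the jar is tipped over (angle between any of bottle, jar's own z axis and vertical above 0.7 rad).
It fails at once if the glass bottle is banged down on the mat (over 60 N) (contact force between bottle and mat above 60 N).
It also fails if it takes over 117 s, if anything falls off the work surface, if the arm or the gripper's body presses on something with over 40 N, if the wrist force passes 120 N, or if a joint passes its speed limit or range.

### The arm

A 6-joint arm with a two-finger parallel gripper is mounted at the origin on the work surface. World frame = base frame: x ahead of the robot, y to its left, z up, the work surface at z = 0. Lengths are in m, angles in degrees, forces in N, time in s.
With the tool pointing down it reaches from about 0.275 to 0.725 m from the base axis. Payload 15.9 kg.
Tool frame: the origin (TCP) lies at the very end of the fingers, on their centre line; the grasp point (between the pads) lies behind it (arm.pinch_z is the z of the grasp point in the tool frame, in m); z points along the fingers, y is the line along which they close (so a half turn about z gives the same grasp; the last joint's range is limited). The gripper opens to 85 mm and grips with 20 to 120 N. Pads are 22 mm wide; open, the fingers measure 114 mm over their backs; the gripper's body (76 mm by 85 mm) begins 54 mm behind the grasp point. The pads swing forward as they close: fully open they stand 13 mm farther back than shut.
Start: joints at [-74.313, 12.198, -1.971, 75.831, 0, 90], TCP at [0.135, -0.481, 0.231] pointing down, gripper open.
Joint ranges: [-170.91, 170.91], [-42.67, 98.43], [-65.05, 77.54], [-120.47, 116.71], [-90, 82.35], [-180, 180]. Speed limits (degrees/s): [108.29, 108.29, 136.94, 147.25, 180, 180].

### API

Orientations are given as [roll, pitch, yaw] about the fixed x, y, z axes, in that order (R = Rz(yaw) Ry(pitch) Rx(roll)).
In Python, from workcell import arm, imaging gives the robot as it stands.
- The arm moves only by the tool servo_tool, never from a script. Its arguments are lists of equal length, an entry for each row: "offset": the shift along the world's x, y, z as a fraction of full scale, a list of three; "rotation": the turn, a rotation vector about the world's x, y, z as a fraction of full scale, a list of three. In form: {"offset": [[dx, dy, dz], ...], "rotation": [[ax, ay, az], ...]}. A call has 1 to 20 rows; each row shifts and turns the commanded pose from where the row before left it; what a row does not reach is not made up. Full scale, the value 1, is 0.15 m for a shift and 90 degrees for a turn. A row lasts 1/8 s, in which the tool goes at most 62.5 mm and 10.7 degrees, less where a joint would pass 70% of its speed; a pose out of reach is approached as far as the arm can. A call with a number of a shift or a turn outside -1 to 1 is refused whole. A call with a gripper value outside its range is refused whole. "claw" is the closure, from 0 (fully open) to 1 (shut), set as the call begins (left out, the last holds). The fingers move at their own pace and stop on an object; "force" is the grip in N (left out, the last holds). Time passes only in rows, so rows that do not move let the fingers close. It gives the time, the measured TCP pose, the force, the opening and the grip force at its end, in the units of the state.
- arm.read_state(): the state, without advancing time (a new reading comes with each control period).
- imaging.grab_frame(name): name is "scene" or "top" or "wrist"; returns the picture (384x512x3 uint8, red, green, blue); there is no depth.
- imaging.camera_params(name): a dict with "intrinsics" (3x3 intrinsics, pixels), "world_to_cam" (4x4, takes a point from world to camera coordinates); the wrist camera has in their place "T_tool_cam" (4x4, takes a point from camera to tool coordinates, whose origin is the TCP and whose axes are the flange's). Camera axes: x right, y down, z forward; pixel columns grow to the right and rows downward; lengths in m; the calibration is good to about 2 mm. A picture is of the moment at which its call begins: read the wrist's pose just before it. camera_params takes no time and is no camera call.
- arm.close_job(): hands the job in; it is judged then, once.
The state is a dict: "clock": time; "joint_pos": joint angles; "joint_vel": joint speeds; "effort": joint torques, N m; "tcp_pos": TCP position; "tcp_rot": TCP orientation; "wrist_force": force on the tool from outside, world axes, zero at the start; "moment": the same for the moment, N m; "width": finger opening in m; "gripper_force": force on a finger pad.
Only numpy, scipy, OpenCV 4.12 (cv2) and the standard library are available. Lean on these libraries where they do the work, as an engineer would, in place of code of your own. Each camera call takes 0.05 s, during which the arm holds its last target. There are 200 camera calls.

## Working session

There is one attempt and no reset: what is moved stays moved. The work goes in short steps, Python scripts to look and compute and a tool call to move; the robot and the scene stay as the last step left them, time stands still between calls to the robot, and variables do not carry over. Pictures are saved under pics/ and viewed, at most 14 in all, crops included, and the job is handed in when it is done.

Besides the shell and the picture viewer there is one more tool, called after "Emit:" as name(argument=value, ...) on one line, values as JSON. servo_tool: Moves the arm, as the interface text tells. Shift numbers are shares of 0.15 m and turn numbers shares of 90 degrees, none past 1 either way. Its arguments: {"type":"object","properties":{"offset":{"type":"array","items":{"type":"array","items":{"type":"number","minimum":-1,"maximum":1}}},"rotation":{"type":"array","items":{"type":"array","items":{"type":"number","minimum":-1,"maximum":1}}},"claw":{"type":"number"},"force":{"type":"number"}},"required":["offset","rotation"]}

```bash
ls; mkdir -p pics
python3 - <<'E'
from workcell import arm, imaging
import cv2
print(arm.read_state(), arm.pinch_z)
for n in("scene","top"):
    f=imaging.grab_frame(n); cv2.imwrite(f"pics/{n}0.png",f[:,:,::-1]); p=imaging.camera_params(n); print(n,p)
print(imaging.camera_params("wrist"))
E
```

```text
pics
{'clock': 0.0, 'joint_pos': array([-7.43119589e+01,  1.22259202e+01, -2.00791534e+00,  7.58329935e+01,
       -8.32696393e-05,  9.00013786e+01]), 'joint_vel': array([-0.03663199,  0.06406235,  0.00123851, -0.05617588, -0.03195196,
       -0.1078988 ]), 'effort': array([-3.77746663e-03, -6.86145616e+01,  4.87124920e+01,  1.75709836e-02,
       -2.66076395e-04, -1.13261379e-05]), 'tcp_pos': array([ 0.1351044 , -0.48103631,  0.23080869]), 'tcp_rot': array([-1.79933171e+02,  8.48776161e-05,  1.56866625e+01]), 'wrist_force': array([0.27749895, 0.37313712, 0.4400196 ]), 'moment': array([-0.04313622,  0.00317548, -0.06260153]), 'gripper_force': 0.0, 'width': 0.08524099770838653} -0.0187
scene {'intrinsics': array([[491.27691075,   0.        , 249.95860101],
       [  0.        , 491.27691075, 186.80518749],
       [  0.        ,   0.        ,   1.        ]]), 'world_to_cam': array([[-0.8090982 ,  0.58741314, -0.01749013,  0.34348405],
       [ 0.38765164,  0.51110699, -0.76713483, -0.1313489 ],
       [-0.44168575, -0.62746749, -0.64124742,  1.68420492],
       [ 0.        ,  0.       
[... 293 characters left out ...]
.99116376, -0.02283414, -0.13066369,  0.40767207],
       [ 0.1312962 , -0.02882781, -0.99092395,  1.11432807],
       [ 0.        ,  0.        ,  0.        ,  1.        ]])}
{'intrinsics': array([[286.446967  ,   0.        , 259.17884369],
       [  0.        , 286.446967  , 191.9051955 ],
       [  0.        ,   0.        ,   1.        ]]), 'T_tool_cam': array([[-4.69840470e-05, -9.48068051e-01, -3.18067555e-01,
         8.10545170e-02],
       [ 9.99999864e-01, -2.09630043e-04,  4.77129791e-04,
         6.96618566e-04],
       [-5.19028026e-04, -3.18067489e-01,  9.48067932e-01,
        -1.42345575e-01],
       [ 0.00000000e+00,  0.00000000e+00,  0.00000000e+00,
         1.00000000e+00]])}
```

View pics/top0.png

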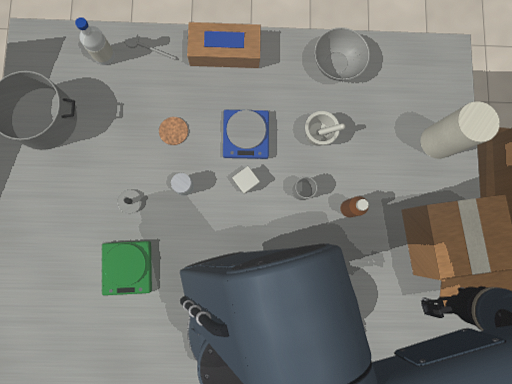

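View pics/scene0.png

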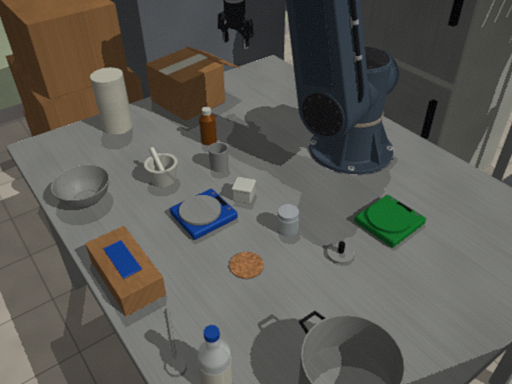

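The top view shows plate (246,129), mat (174,131), jar (180,183), tub (246,180), cup (306,188), bottle cap (362,205), lid (130,201) and mortar (322,128). The scene view agrees. I'll zoom in for better centres.

```bash
cat > h.py <<'E'
import numpy as np, cv2
from scipy.spatial.transform import Rotation as R
from workcell import arm, imaging
def cam(n, st=None):
    p=imaging.camera_params(n); K=p["intrinsics"]
    if n=="wrist":
        T=np.eye(4); T[:3,:3]=R.from_euler('xyz',st["tcp_rot"],degrees=True).as_matrix(); T[:3,3]=st["tcp_pos"]
        return K, T@p["T_tool_cam"]
    return K, np.linalg.inv(p["world_to_cam"])
def ray(n,uv,z,st=None):
    K,T=cam(n,st); d=T[:3,:3]@np.linalg.solve(K,[uv[0],uv[1],1]); o=T[:3,3]
    return (o+d*(z-o[2])/d[2])[:2]
def proj(n,P,st=None):
    K,T=cam(n,st); q=K@(np.linalg.inv(T)@np.append(P,1))[:3]; return q[:2]/q[2]
E
python3 - <<'E'
from h import *
f=cv2.imread("pics/top0.png")
cv2.imwrite("pics/c0.png",cv2.resize(f[100:225,105:380],(800,364),interpolation=cv2.INTER_CUBIC))
h=cv2.cvtColor(f,cv2.COLOR_BGR2HSV)
def cen(m):
    n,l,s,c=cv2.connectedComponentsWithStats(m.astype(np.uint8)); i=1+np.argmax(s[1:,4]); return c[i],s[i],l==i
roi=np.zeros(h.shape[:2],bool); roi[90:240,100:390]=1
c,s,_=cen(roi&(h[...,0]<20)&(h[...,1]>100)&(np.arange(512)<220)); print("mat",c,s,ray("top",c,.006))
b=roi&(h[...,0]>105)&(h[...,0]<130)&(h[...,1]>150)
c,s,m=cen(b); q=cv2.findContours(m.astype(np.uint8),0,2)[0][0]; r=cv2.minAreaRect(q); print("scale",c,r,ray("top",r[0],.03))
print([ray("top",p,.03).round(4).tolist() for p in cv2.boxPoints(r)])
for n,uv,z in[("plate",(246,129),.04),("mortar",(322,128),.07),("jar",(180,183),.07),("tub",(246,180),.052),("cup",(306,187),.075),("bottle",(362,205),.13),("lid",(130,201),.011)]: print(n,ray("top",uv,z))
E
```

```text
mat [173.10578512 130.56694215] [159 117  29  28 605] [0.59071427 0.21009775]
scale [228.46540881 131.71069182] ((234.0, 133.5), (45.0, 20.0), 90.0) [0.57979431 0.02143505]
[[0.6498, 0.0537], [0.6517, -0.0075], [0.5108, -0.0104], [0.5092, 0.0499]]
plate [ 0.59194379 -0.01457689]
mortar [ 0.5924124 -0.2389693]
jar [0.41795718 0.17241236]
tub [ 0.43405233 -0.01732469]
cup [ 0.41410488 -0.19020464]
bottle [ 0.3600965  -0.33385662]
lid [0.36862082 0.32791586]
```

View pics/c0.png

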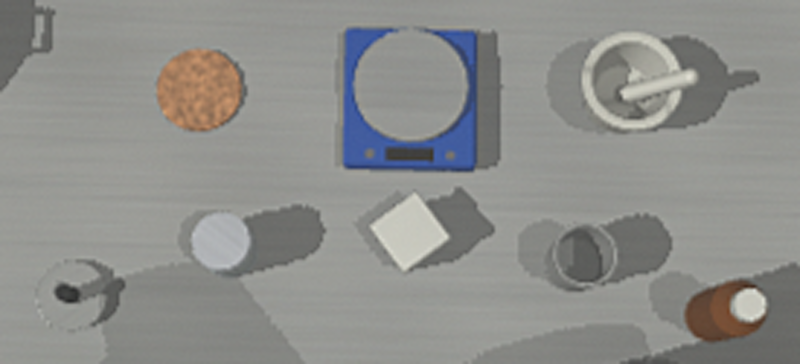

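Crop (scale 2.91): plate centre (411,85) → px (246.3,129.2), mat (200,90), jar (221,241), cup rim (585,256), cap (748,304), lid disc (73,294). The mat is 225 mm to the +y side, so it checks out. I'll keep the fingers closing along x (yaw 90) and move over the bottle and cup to look.

Emit:
servo_tool(offset=[[0.174,0.149,0.015],[0.174,0.149,0.015],[0.174,0.149,0.015],[0.174,0.149,0.015],[0.174,0.149,0.015],[0.174,0.149,0.015],[0.174,0.149,0.015],[0.174,0.149,0.015],[0.174,0.149,0.015],[0,0,0],[0,0,0]], rotation=[[0,0,0.0917],[0,0,0.0917],[0,0,0.0917],[0,0,0.0917],[0,0,0.0917],[0,0,0.0917],[0,0,0.0917],[0,0,0.0917],[0,0,0.0917],[0,0,0],[0,0,0]], claw=0)

```text
clock: 1.48
tcp_pos: [0.3698, -0.2803, 0.2513]
tcp_rot: [-180.0, -0.0, 89.9]
wrist_force: [0.2, -1.1, 0.5]
width: 0.0854
gripper_force: 0.0
```

```bash
cat > look.py <<'E'
import sys
from h import *
st=arm.read_state(); f=imaging.grab_frame("wrist"); cv2.imwrite(sys.argv[1],f[:,:,::-1])
np.save(sys.argv[1]+".npy",np.r_[st["tcp_pos"],st["tcp_rot"]]); print(st["clock"],st["tcp_pos"],st["tcp_rot"],st["joint_pos"])
E
python3 look.py pics/w1.png
```

```text
1.475 [ 0.36975806 -0.28029149  0.25132942] [-1.79968390e+02 -9.74999870e-03  8.98955082e+01] [-3.71559299e+01  7.81491516e+00 -4.40043804e+00  7.78157490e+01
 -1.12644238e-02  5.29485623e+01]
```

View pics/w1.png

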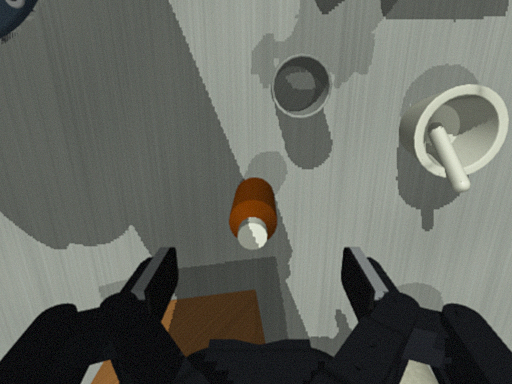

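Wrist view: bottle cap about (253,233), cup rim about (301,85), mortar at the right. Next I'll compute their positions.

Run:
```python
from h import *
f=cv2.imread("pics/w1.png"); p=np.load("pics/w1.png.npy"); st=dict(tcp_pos=p[:3],tcp_rot=p[3:])
r=f[205:260,225:285].astype(int); m=(r.min(2)>130)&(np.ptp(r,axis=2)<40)
n,l,s,c=cv2.connectedComponentsWithStats(m.astype(np.uint8)); i=1+np.argmax(s[1:,4]); s=s[i]; x0,y0=s[0]+225,s[1]+205
print("blob",x0,y0,s)
print("bottle far edge",ray("wrist",(x0+s[2]/2,y0+s[3]),.13,st), "cap x",ray("wrist",(x0+s[2]/2,y0+s[3]-14),.13,st))
print("cup",ray("wrist",(301.3,85.5),.075,st), [ray("wrist",q,.075,st).round(4).tolist() for q in((272,85),(330.5,85),(301,54),(301,117))])
print("mortar",ray("wrist",(460,132),.07,st))
for n,uv,z in[("bottle",(105+748/2.909,100+304/2.909),.13),("cup",(105+585/2.909,100+256/2.909),.075),("jar",(105+221/2.909,100+241/2.909),.07)]: print(n,ray("top",uv,z))
```

```text
blob 238 217 [ 13  12  29  32 619]
bottle far edge [ 0.36210143 -0.35054029] cap x [ 0.36225146 -0.33436625]
cup [ 0.41321054 -0.18932372] [[0.3826, -0.1888], [0.4436, -0.1889], [0.4116, -0.1595], [0.4143, -0.2212]]
mortar [ 0.59258836 -0.23802615]
bottle [ 0.36146789 -0.33425204]
cup [ 0.41119226 -0.19049096]
jar [0.41846837 0.16965808]
```

Emit:
servo_tool(offset=[[-0.026,-0.183,0],[-0.026,-0.183,0],[0,0,-0.2],[0,0,-0.2],[0,0,-0.2],[0,0,-0.2],[0,0,-0.15],[0,0,-0.1],[0,0,-0.1],[0,0,-0.1],[0,0,0],[0,0,0]], rotation=[[0,0,0],[0,0,0],[0,0,0],[0,0,0],[0,0,0],[0,0,0],[0,0,0],[0,0,0],[0,0,0],[0,0,0],[0,0,0],[0,0,0]])

```text
clock: 3.02
tcp_pos: [0.3625, -0.3353, 0.0645]
tcp_rot: [180.0, 0.0, 90.0]
wrist_force: [-0.1, 0.7, -0.5]
width: 0.0851
gripper_force: 0.0
```

Emit:
servo_tool(offset=[[0,0,0],[0,0,0],[0,0,0],[0,0,0],[0,0,0],[0,0,0],[0,0,0],[0,0,0]], rotation=[[0,0,0],[0,0,0],[0,0,0],[0,0,0],[0,0,0],[0,0,0],[0,0,0],[0,0,0]], claw=1, force=30)

```text
clock: 4.03
tcp_pos: [0.3625, -0.3354, 0.0647]
tcp_rot: [180.0, 0.0, 90.0]
wrist_force: [-1.7, 0.7, 7.1]
width: 0.0549
gripper_force: 30.7
```

Emit:
servo_tool(offset=[[0,0,0.05],[0,0,0.1],[0,0,0.2],[0,0,0.2],[0,0,0.2],[0,0,0.15],[0.05,0.1,0],[0.1,0.2,0],[0.125,0.25,0],[0.125,0.25,0],[0.125,0.25,0],[0.125,0.25,0],[0.125,0.25,0],[0.125,0.25,0],[0.125,0.25,0],[0.125,0.25,0],[0.125,0.25,0],[0.125,0.25,0],[0.1,0.2,0],[0.05,0.1,0]], rotation=[[0,0,0],[0,0,0],[0,0,0],[0,0,0],[0,0,0],[0,0,0],[0,0,0],[0,0,0],[0,0,0],[0,0,0],[0,0,0],[0,0,0],[0,0,0],[0,0,0],[0,0,0],[0,0,0],[0,0,0],[0,0,0],[0,0,0],[0,0,0]])

```text
clock: 6.52
tcp_pos: [0.5945, 0.1321, 0.1982]
tcp_rot: [-179.9, 0.0, 90.1]
wrist_force: [0.1, -0.4, -1.7]
width: 0.0554
gripper_force: 32.5
```

```bash
python3 look.py pics/w2.png
```

```text
6.525 [0.59447481 0.13207586 0.19817578] [-1.79922672e+02  4.69814033e-03  9.00629467e+01] [1.25198176e+01 2.58550503e+01 1.23410084e+01 7.65624796e+01
 1.20925664e-02 1.02456866e+02]
```

View pics/w2.png

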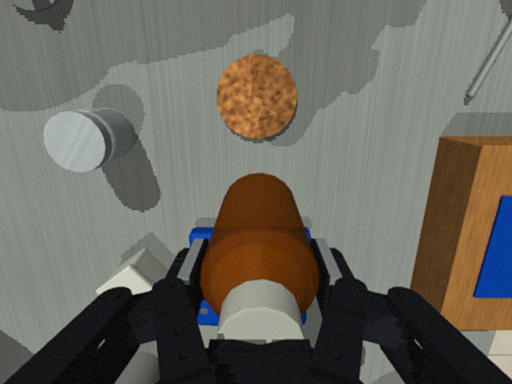

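Bottle is held upright; mat at (257,96) and jar lid at (78,141) are clear.

Run:
```python
from h import *
f=cv2.imread("pics/w2.png"); p=np.load("pics/w2.png.npy"); st=dict(tcp_pos=p[:3],tcp_rot=p[3:])
h=cv2.cvtColor(f,cv2.COLOR_BGR2HSV); m=((h[...,0]<22)&(h[...,1]>90)); m[150:]=0; m[:,320:]=0; m[:,200:]=m[:,200:]; m[:,:190]=0
q=max(cv2.findContours(m.astype(np.uint8),0,2)[0],key=cv2.contourArea)
w=np.array([ray("wrist",a[0]+0.0,.006,st) for a in q],np.float32)
print("mat",cv2.minEnclosingCircle(w),w.mean(0),(w.max(0)+w.min(0))/2)
print("jar",[ray("wrist",u,.07,st).round(4).tolist() for u in((78,141),(44,141),(112,141),(75,110),(75,172))])
```

```text
mat ((0.5903763771057129, 0.2106444239616394), 0.04486464336514473) [0.59013593 0.2105208 ] [0.5905757  0.21073037]
jar [[0.4232, 0.1724], [0.3911, 0.1723], [0.4552, 0.1724], [0.4261, 0.2005], [0.4142, 0.1423]]
```

Emit:
servo_tool(offset=[[-0.006,0.1,0],[-0.01,0.17,0],[-0.008,0.15,0],[-0.006,0.1,0],[0,0,-0.1],[0,0,-0.2],[0,0,-0.2],[0,0,-0.15],[0,0,-0.1],[0,0,-0.02],[0,0,0],[0,0,0]], rotation=[[0,0,0],[0,0,0],[0,0,0],[0,0,0],[0,0,0],[0,0,0],[0,0,0],[0,0,0],[0,0,0],[0,0,0],[0,0,0],[0,0,0]])

```text
clock: 8.07
tcp_pos: [0.5908, 0.208, 0.0844]
tcp_rot: [179.9, -0.0, 90.0]
wrist_force: [-0.3, 0.5, -2.0]
width: 0.0551
gripper_force: 32.5
```

Emit:
servo_tool(offset=[[-0.002,0.014,-0.01],[0,0,-0.01],[0,0,-0.01],[0,0,-0.01],[0,0,-0.01],[0,0,-0.01],[0,0,-0.01],[0,0,-0.005],[0,0,-0.005],[0,0,-0.004],[0,0,-0.004],[0,0,-0.003],[0,0,0],[0,0,0]], rotation=[[0,0,0],[0,0,0],[0,0,0],[0,0,0],[0,0,0],[0,0,0],[0,0,0],[0,0,0],[0,0,0],[0,0,0],[0,0,0],[0,0,0],[0,0,0],[0,0,0]])

```text
clock: 9.82
tcp_pos: [0.5901, 0.2101, 0.0708]
tcp_rot: [180.0, -0.0, 90.0]
wrist_force: [-4.5, -0.7, 9.9]
width: 0.055
gripper_force: 33.5
```

Emit:
servo_tool(offset=[[0,0,0],[0,0,0],[0,0,0],[0,0,0],[0,0,0]], rotation=[[0,0,0],[0,0,0],[0,0,0],[0,0,0],[0,0,0]], claw=0)

```text
clock: 10.45
tcp_pos: [0.59, 0.21, 0.0699]
tcp_rot: [-180.0, 0.0, 90.0]
wrist_force: [-0.5, -0.5, -0.6]
width: 0.0852
gripper_force: 0.0
```

Emit:
servo_tool(offset=[[0,0,0.05],[0,0,0.15],[0,0,0.2],[0,0,0.2],[0,0,0.2],[0,0,0.2],[-0.1,0,0.2],[-0.2,-0.05,0.05],[-0.25,-0.05,0],[-0.25,-0.05,0],[-0.2,-0.05,0],[-0.1,0,0],[0,0,0]], rotation=[[0,0,0],[0,0,0],[0,0,0],[0,0,0],[0,0,0],[0,0,0],[0,0,0],[0,0,0],[0,0,0],[0,0,0],[0,0,0],[0,0,0],[0,0,0]])

```text
clock: 12.08
tcp_pos: [0.4249, 0.1803, 0.2581]
tcp_rot: [179.9, -0.0, 90.0]
wrist_force: [0.7, -0.7, 0.3]
width: 0.0854
gripper_force: 0.0
```

```bash
python3 look.py pics/w3.png
```

```text
12.075 [0.42490291 0.18026437 0.2580615 ] [ 1.79939745e+02 -2.48685806e-02  8.99902804e+01] [ 2.29894514e+01  7.40685423e+00 -3.90601201e+00  7.86219522e+01
 -6.50752102e-04  1.12999184e+02]
```

View pics/w3.png

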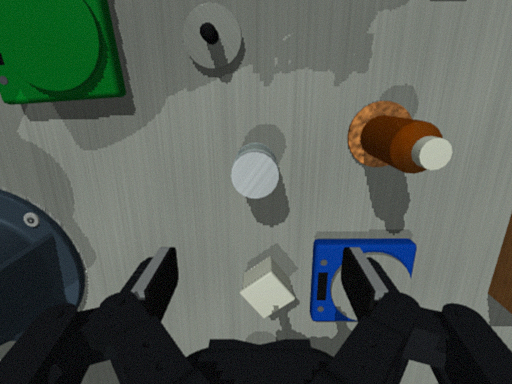

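The bottle stands on the mat. Jar lid is at (255,175), steel lid disc about (213,39), knob top about (208,33).

Run:
```python
from h import *
f=cv2.imread("pics/w3.png"); p=np.load("pics/w3.png.npy"); st=dict(tcp_pos=p[:3],tcp_rot=p[3:])
print("jar",[ray("wrist",u,.07,st).round(4).tolist() for u in((255.5,175),(232,175),(279,175),(255,151),(255,199))])
print("lid disc",[ray("wrist",u,.011,st).round(4).tolist() for u in((213,37),(184,38),(243,38),(213,5),(213,71))])
print("knob",ray("wrist",(208,32),.045,st))
print("cap",ray("wrist",(434,155),.13,st))
h=cv2.cvtColor(f,cv2.COLOR_BGR2HSV); m=((h[...,0]>105)&(h[...,0]<130)&(h[...,1]>150)).astype(np.uint8)
q=max(cv2.findContours(m,0,2)[0],key=cv2.contourArea); print(cv2.boundingRect(q))
```

```text
jar [[0.4201, 0.1716], [0.3921, 0.1716], [0.4482, 0.1716], [0.4197, 0.2004], [0.4194, 0.1412]]
lid disc [[0.3685, 0.3289], [0.3332, 0.3278], [0.4049, 0.3278], [0.3702, 0.3625], [0.3665, 0.2908]]
knob [0.36813088 0.32790273]
cap [0.59138731 0.2075288 ]
(310, 239, 106, 82)
```

Emit:
servo_tool(offset=[[-0.033,-0.06,-0.1],[0,0,-0.2],[0,0,-0.25],[0,0,-0.25],[0,0,-0.25],[0,0,-0.2],[0,0,-0.15],[0,0,-0.1],[0,0,-0.1],[0,0,0],[0,0,0]], rotation=[[0,0,0],[0,0,0],[0,0,0],[0,0,0],[0,0,0],[0,0,0],[0,0,0],[0,0,0],[0,0,0],[0,0,0],[0,0,0]])

```text
clock: 13.5
tcp_pos: [0.4207, 0.1712, 0.0177]
tcp_rot: [180.0, -0.0, 90.0]
wrist_force: [-1.0, -0.0, 0.4]
width: 0.0854
gripper_force: 0.0
```

Emit:
servo_tool(offset=[[0,0,0],[0,0,0],[0,0,0],[0,0,0],[0,0,0],[0,0,0],[0,0,0],[0,0,0]], rotation=[[0,0,0],[0,0,0],[0,0,0],[0,0,0],[0,0,0],[0,0,0],[0,0,0],[0,0,0]], claw=1, force=30)

```text
clock: 14.5
tcp_pos: [0.4205, 0.1712, 0.0181]
tcp_rot: [179.9, -0.0, 90.0]
wrist_force: [-1.5, -1.0, 5.7]
width: 0.0586
gripper_force: 31.2
```

Camera at +y would hang over the bottle while the jar is being set down, so I'll turn the wrist half a turn on the way (camera toward the scale).

Emit:
servo_tool(offset=[[0,0,0.05],[0,0,0.12],[0,0,0.2],[0,0,0.2],[0,0,0.1]], rotation=[[0,0,0],[0,0,0],[0,0,0],[0,0,0],[0,0,0]])

```text
clock: 15.12
tcp_pos: [0.4206, 0.1712, 0.1199]
tcp_rot: [179.9, -0.0, 90.0]
wrist_force: [-0.4, -0.3, -2.0]
width: 0.0588
gripper_force: 33.4
```

Emit:
servo_tool(offset=[[0.057,-0.0245,0],[0.057,-0.0245,0],[0.057,-0.0245,0],[0.057,-0.0245,0],[0.057,-0.0245,0],[0.057,-0.0245,0],[0.057,-0.0245,0],[0.057,-0.0245,0],[0.057,-0.0245,0],[0.057,-0.0245,0],[0.057,-0.0245,0],[0.057,-0.0245,0],[0.057,-0.0245,0],[0.057,-0.0245,0],[0.057,-0.0245,0],[0.057,-0.0245,0],[0.057,-0.0245,0],[0.057,-0.0245,0],[0.057,-0.0245,0],[0.057,-0.0245,0]], rotation=[[0,0,0.1],[0,0,0.1],[0,0,0.1],[0,0,0.1],[0,0,0.1],[0,0,0.1],[0,0,0.1],[0,0,0.1],[0,0,0.1],[0,0,0.1],[0,0,0.1],[0,0,0.1],[0,0,0.1],[0,0,0.1],[0,0,0.1],[0,0,0.1],[0,0,0.1],[0,0,0.1],[0,0,0.1],[0,0,0.1]])

```text
clock: 17.62
tcp_pos: [0.5912, 0.0974, 0.1184]
tcp_rot: [180.0, -0.0, -89.7]
wrist_force: [0.7, 0.1, -2.5]
width: 0.0587
gripper_force: 33.3
```

```bash
python3 look.py pics/w4.png
```

```text
17.625 [0.59116419 0.09735693 0.11836016] [ 1.79996602e+02 -1.89993949e-03 -8.97334120e+01] [ 9.35261970e+00  2.62364962e+01  1.27220564e+00  6.50393650e+01
 -1.33947425e-03 -8.09139682e+01]
```

View pics/w4.png

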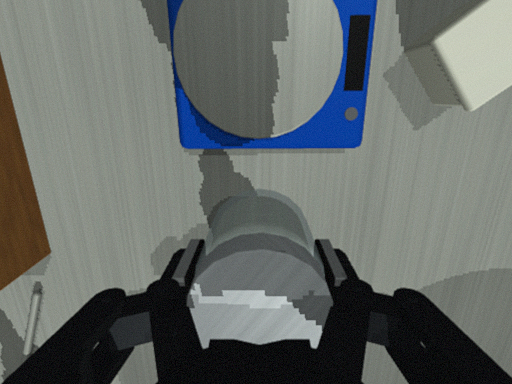

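The jar is held upright. The plate spans columns 173–343 with its lower edge at row 139.

Run:
```python
from h import *
p=np.load("pics/w4.png.npy"); st=dict(tcp_pos=p[:3],tcp_rot=p[3:])
print([ray("wrist",u,.04,st).round(4).tolist() for u in((173,48),(343,48),(258,139))])
print([ray("wrist",u,.03,st).round(4).tolist() for u in((181,149),(362,149))])
```

```text
[[0.6511, -0.0166], [0.5329, -0.0172], [0.5918, 0.046]]
[[0.6541, 0.0557], [0.5077, 0.055]]
```

Emit:
servo_tool(offset=[[0,0.005,-0.1],[0,0,-0.15],[0,0,-0.15],[0,0,-0.1],[0,0,-0.05],[0,0,-0.03],[0,0,-0.02],[0,0,-0.015],[0,0,-0.015],[0,0,-0.01],[0,0,-0.01],[0,0,-0.008],[0,0,-0.006],[0,0,0],[0,0,0]], rotation=[[0,0,0],[0,0,0],[0,0,0],[0,0,0],[0,0,0],[0,0,0],[0,0,0],[0,0,0],[0,0,0],[0,0,0],[0,0,0],[0,0,0],[0,0,0],[0,0,0],[0,0,0]])

```text
clock: 19.55
tcp_pos: [0.591, 0.0982, 0.0183]
tcp_rot: [-180.0, -0.0, -90.0]
wrist_force: [-0.8, 0.4, -1.9]
width: 0.0589
gripper_force: 33.3
```

Emit:
servo_tool(offset=[[0,0,-0.003],[0,0,-0.003],[0,0,0]], rotation=[[0,0,0],[0,0,0],[0,0,0]])

```text
clock: 19.92
tcp_pos: [0.5912, 0.0982, 0.0181]
tcp_rot: [-180.0, 0.0, -90.0]
wrist_force: [-4.1, -0.4, 9.1]
width: 0.059
gripper_force: 34.5
```

Emit:
servo_tool(offset=[[0,0,0],[0,0,0],[0,0,0],[0,0,0],[0,0,0]], rotation=[[0,0,0],[0,0,0],[0,0,0],[0,0,0],[0,0,0]], claw=0)

```text
clock: 20.55
tcp_pos: [0.591, 0.0982, 0.0174]
tcp_rot: [180.0, -0.0, -90.0]
wrist_force: [0.6, 0.0, -0.4]
width: 0.0859
gripper_force: 0.0
```

Emit:
servo_tool(offset=[[0,0,0.05],[0,0,0.2],[0,0,0.25],[0,0,0.3],[0,0,0.3],[-0.05,-0.08,0.2],[-0.1,-0.16,0.05],[-0.12,-0.2,0],[-0.15,-0.24,0],[-0.15,-0.24,0],[-0.15,-0.24,0],[-0.15,-0.24,0],[-0.15,-0.24,0],[-0.1,-0.16,0],[-0.05,-0.09,0],[-0.02,-0.03,0],[0,0,0],[0,0,0]], rotation=[[0,0,0],[0,0,0],[0,0,0],[0,0,0],[0,0,0],[0,0,0],[0,0,0],[0,0,0],[0,0,0],[0,0,0],[0,0,0],[0,0,0],[0,0,0],[0,0,0],[0,0,0],[0,0,0],[0,0,0],[0,0,0]])

```text
clock: 22.8
tcp_pos: [0.4129, -0.1892, 0.2199]
tcp_rot: [180.0, 0.0, -90.0]
wrist_force: [-0.2, -0.0, -0.4]
width: 0.0854
gripper_force: 0.0
```

Emit:
servo_tool(offset=[[0,-0.004,-0.1],[0,0,-0.2],[0,0,-0.25],[0,0,-0.25],[0,0,-0.2],[0,0,-0.15],[0,0,-0.1],[0,0,-0.065],[0,0,0],[0,0,0]], rotation=[[0,0,0],[0,0,0],[0,0,0],[0,0,0],[0,0,0],[0,0,0],[0,0,0],[0,0,0],[0,0,0],[0,0,0]])

```text
clock: 24.05
tcp_pos: [0.4128, -0.1904, 0.023]
tcp_rot: [-180.0, -0.0, -90.0]
wrist_force: [0.2, 0.1, 0.3]
width: 0.0854
gripper_force: 0.0
```

Emit:
servo_tool(offset=[[0,0,0],[0,0,0],[0,0,0],[0,0,0],[0,0,0],[0,0,0],[0,0,0]], rotation=[[0,0,0],[0,0,0],[0,0,0],[0,0,0],[0,0,0],[0,0,0],[0,0,0]], claw=1, force=30)

```text
clock: 24.92
tcp_pos: [0.413, -0.1906, 0.0234]
tcp_rot: [-179.9, -0.0, -90.0]
wrist_force: [-2.0, 1.2, 7.7]
width: 0.0637
gripper_force: 30.5
```

Emit:
servo_tool(offset=[[0,0,0.05],[0,0,0.15],[0,0,0.2],[0,0,0.2],[0,0,0.15],[0.05,0.05,0.05],[0.1,0.1,0],[0.15,0.15,0],[0.2,0.19,0],[0.2,0.19,0],[0.2,0.19,0],[0.15,0.15,0],[0.1,0.1,0],[0.04,0.05,0],[0,0,0],[0,0,0]], rotation=[[0,0,0],[0,0,0],[0,0,0],[0,0,0],[0,0,0],[0,0,0],[0,0,0],[0,0,0],[0,0,0],[0,0,0],[0,0,0],[0,0,0],[0,0,0],[0,0,0],[0,0,0],[0,0,0]])

```text
clock: 26.92
tcp_pos: [0.5906, -0.0153, 0.1426]
tcp_rot: [180.0, -0.0, -90.1]
wrist_force: [0.5, -0.6, -1.6]
width: 0.0632
gripper_force: 33.5
```

Emit:
servo_tool(offset=[[0.009,0.005,-0.1],[0,0,-0.15],[0,0,-0.12],[0,0,-0.06],[0,0,-0.03],[0,0,-0.02],[0,0,-0.015],[0,0,-0.01],[0,0,-0.01],[0,0,-0.008],[0,0,-0.005],[0,0,-0.005],[0,0,0],[0,0,0]], rotation=[[0,0,0],[0,0,0],[0,0,0],[0,0,0],[0,0,0],[0,0,0],[0,0,0],[0,0,0],[0,0,0],[0,0,0],[0,0,0],[0,0,0],[0,0,0],[0,0,0]])

```text
clock: 28.68
tcp_pos: [0.5925, -0.0141, 0.0634]
tcp_rot: [-180.0, -0.0, -90.0]
wrist_force: [-4.1, 0.7, 8.8]
width: 0.0633
gripper_force: 33.5
```

Emit:
servo_tool(offset=[[0,0,0],[0,0,0],[0,0,0],[0,0,0],[0,0,0]], rotation=[[0,0,0],[0,0,0],[0,0,0],[0,0,0],[0,0,0]], claw=0)

```text
clock: 29.3
tcp_pos: [0.5924, -0.0141, 0.0627]
tcp_rot: [180.0, 0.0, -90.0]
wrist_force: [0.4, -0.1, -0.2]
width: 0.0854
gripper_force: 0.0
```

Emit:
servo_tool(offset=[[0,0,0.05],[0,0,0.2],[0,0,0.25],[0,0,0.3],[0,0,0.3],[0,-0.1,0.1],[0,-0.2,0.05],[0,-0.2,0],[0,0,0],[0,0,0]], rotation=[[0,0,0],[0,0,0],[0,0,0],[0,0,0],[0,0,0],[0,0,0],[0,0,0],[0,0,0],[0,0,0],[0,0,0]])

```text
clock: 30.55
tcp_pos: [0.5923, -0.0887, 0.2504]
tcp_rot: [-180.0, 0.0, -90.0]
wrist_force: [0.4, 0.6, 0.9]
width: 0.0852
gripper_force: 0.0
```

```bash
python3 look.py pics/w5.png
```

```text
30.55 [ 0.59230856 -0.08874558  0.25042193] [-1.79996564e+02  1.23878134e-02 -9.00433887e+01] [-8.52796186e+00  2.44076181e+01  1.76588864e+01  8.32496975e+01
  1.27592128e-02 -9.84845726e+01]
```

View pics/w5.png

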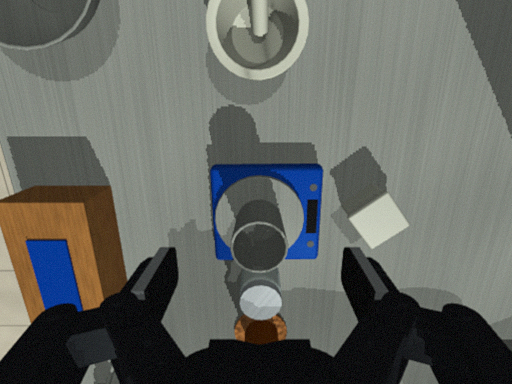

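Cup rim at (259.5,247) stands on the plate (about (259.5,217)); jar lid at (261,302).

Run:
```python
from h import *
p=np.load("pics/w5.png.npy"); st=dict(tcp_pos=p[:3],tcp_rot=p[3:])
for n,z,us in(("cup",.115,((259.5,247),(231,247),(288,247),(259,221.5),(259,272))),("plate",.04,((215,217),(304,217),(259,175))),("jar",.07,((261,302),(239.5,302),(283,302),(261,320)))): print(n,[ray("wrist",u,z,st).round(4).tolist() for u in us])
```

```text
cup [[0.5915, -0.015], [0.6226, -0.015], [0.5604, -0.015], [0.592, -0.0454], [0.5921, 0.0167]]
plate [[0.6509, -0.0181], [0.5318, -0.018], [0.592, -0.0761]]
jar [[0.5894, 0.0947], [0.6187, 0.0946], [0.5594, 0.0947], [0.5894, 0.1251]]
```

Emit:
servo_tool(offset=[[-0.05,0.09,0],[-0.107,0.185,0],[-0.107,0.185,0],[-0.107,0.185,0],[-0.107,0.185,0],[-0.107,0.185,0],[-0.107,0.185,0],[-0.107,0.185,0],[-0.107,0.185,0],[-0.107,0.185,0],[-0.107,0.185,0],[-0.107,0.185,0],[-0.107,0.185,0],[-0.107,0.185,-0.1],[-0.05,0.09,-0.2],[0,0,-0.2],[0,0,0],[0,0,0]], rotation=[[0,0,0],[0,0,0],[0,0,0],[0,0,0],[0,0,0],[0,0,0],[0,0,0],[0,0,0],[0,0,0],[0,0,0],[0,0,0],[0,0,0],[0,0,0],[0,0,0],[0,0,0],[0,0,0],[0,0,0],[0,0,0]])

```text
clock: 32.85
tcp_pos: [0.3686, 0.299, 0.1764]
tcp_rot: [-180.0, 0.0, -90.0]
wrist_force: [0.1, -0.3, -0.4]
width: 0.0848
gripper_force: 0.0
```

```bash
python3 look.py pics/w6.png
```

```text
32.85 [0.36860902 0.29903053 0.17644541] [-1.79950320e+02  4.68063628e-02 -9.00148423e+01] [ 3.90470109e+01  1.01727840e+01 -1.24696961e+01  6.72894497e+01
  5.03737419e-03 -5.09381236e+01]
```

View pics/w6.png

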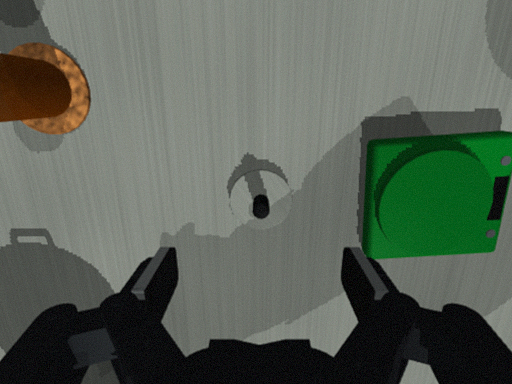

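Lid disc centre is about (260.5,198) and knob top about (261,210).

Run:
```python
from h import *
f=cv2.imread("pics/w6.png"); p=np.load("pics/w6.png.npy"); st=dict(tcp_pos=p[:3],tcp_rot=p[3:])
r=f[180:235,240:285].max(2)<40; n,l,s,c=cv2.connectedComponentsWithStats(r.astype(np.uint8)); i=1+np.argmax(s[1:,4]); x,y,w,hh,_=s[i]; print(x+240,y+180,w,hh)
cx=x+240+w/2-.5
print("knob far edge",ray("wrist",(cx,y+180+hh-.5),.045,st))
print([ray("wrist",u,.011,st).round(4).tolist() for u in((260.5,198),(228,198),(294,198),(260,167),(260,230))])
```

```text
253 195 16 23
knob far edge [0.3668473  0.33611547]
[[0.3667, 0.3268], [0.4038, 0.3268], [0.3285, 0.3268], [0.3673, 0.2905], [0.3673, 0.3671]]
```

Emit:
servo_tool(offset=[[-0.005,0.09,0],[-0.006,0.1,0],[0,0,-0.15],[0,0,-0.2],[0,0,-0.2],[0,0,-0.2],[0,0,-0.15],[0,0,-0.1],[0,0,-0.06],[0,0,0],[0,0,0]], rotation=[[0,0,0],[0,0,0],[0,0,0],[0,0,0],[0,0,0],[0,0,0],[0,0,0],[0,0,0],[0,0,0],[0,0,0],[0,0,0]])

```text
clock: 34.28
tcp_pos: [0.3675, 0.3276, 0.0169]
tcp_rot: [-180.0, 0.0, -90.0]
wrist_force: [0.2, 0.4, 1.0]
width: 0.0852
gripper_force: 0.0
```

Emit:
servo_tool(offset=[[0,0,0],[0,0,0],[0,0,0],[0,0,0],[0,0,0],[0,0,0],[0,0,0],[0,0,0],[0,0,0],[0,0,0]], rotation=[[0,0,0],[0,0,0],[0,0,0],[0,0,0],[0,0,0],[0,0,0],[0,0,0],[0,0,0],[0,0,0],[0,0,0]], claw=1, force=25)

```text
clock: 35.52
tcp_pos: [0.3672, 0.3272, 0.0163]
tcp_rot: [-180.0, 0.0, -90.0]
wrist_force: [-1.4, -1.1, 4.6]
width: 0.0168
gripper_force: 24.8
```

Emit:
servo_tool(offset=[[0,0,0.04],[0,0,0.1],[0,0,0.2],[0,0,0.25],[0,0,0.25],[0,0,0.25],[0.05,-0.08,0.2],[0.1,-0.15,0.04],[0.13,-0.2,0],[0.15,-0.23,0],[0.15,-0.23,0],[0.15,-0.23,0],[0.15,-0.23,0],[0.15,-0.23,0],[0.15,-0.23,0],[0.15,-0.21,0],[0.13,-0.15,0],[0.1,-0.11,0],[0.08,0,0],[0,0,0]], rotation=[[0,0,0],[0,0,0],[0,0,0],[0,0,0],[0,0,0],[0,0,0],[0,0,0],[0,0,0],[0,0,0],[0,0,0],[0,0,0],[0,0,0],[0,0,0],[0,0,0],[0,0,0],[0,0,0],[0,0,0],[0,0,0],[0,0,0],[0,0,0]])

```text
clock: 38.02
tcp_pos: [0.6133, -0.015, 0.2162]
tcp_rot: [-180.0, 0.0, -90.1]
wrist_force: [-0.6, 0.3, -0.7]
width: 0.0172
gripper_force: 24.5
```

Emit:
servo_tool(offset=[[-0.07,0,0],[-0.073,0.002,0],[0,0,-0.1],[0,0,-0.15],[0,0,-0.08],[0,0,-0.04],[0,0,0],[0,0,0]], rotation=[[0,0,0],[0,0,0],[0,0,0],[0,0,0],[0,0,0],[0,0,0],[0,0,0],[0,0,0]])

```text
clock: 39.02
tcp_pos: [0.592, -0.0146, 0.1608]
tcp_rot: [-179.9, -0.0, -90.0]
wrist_force: [0.5, -0.2, -0.3]
width: 0.0172
gripper_force: 24.6
```

```bash
python3 look.py pics/w7.png
```

```text
39.025 [ 0.59201358 -0.01458542  0.16077755] [-1.79946811e+02 -1.90765303e-03 -9.00376253e+01] [-1.41097156e+00  2.42338111e+01  4.45632486e+00  7.01692943e+01
 -6.32318951e-04 -9.13733475e+01]
```

View pics/w7.png

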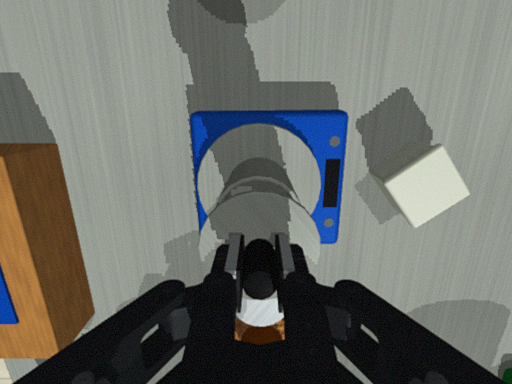

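The lid hangs level: disc columns 198–321, upper edge about row 190, with the cup rim just behind it at about row 178.

Run:
```python
from h import *
p=np.load("pics/w7.png.npy"); st=dict(tcp_pos=p[:3],tcp_rot=p[3:])
print([ray("wrist",u,.1555,st).round(4).tolist() for u in((198,245),(321,245),(259,190))],[ray("wrist",u,.115,st).round(4).tolist() for u in((258,177),(219,200),(298,200))])
print([proj("wrist",np.array([.5917+.032*np.cos(a),-.0147+.032*np.sin(a),.115]),st).round(1).tolist() for a in(-np.pi/2,-.8,-2.34)])
print([proj("wrist",np.array([.592+.036*np.cos(a),-.0146+.036*np.sin(a),.1555]),st).round(1).tolist() for a in(-np.pi/2,-.8,-2.34,0,np.pi)])
```

```text
[[0.627, -0.0153], [0.5558, -0.0153], [0.5917, -0.0488]] [[0.5924, -0.0449], [0.6197, -0.0282], [0.5645, -0.0282]]
[[259.0, 174.4], [226.7, 187.2], [291.4, 187.1]]
[[258.4, 186.8], [213.0, 204.4], [303.9, 204.3], [196.4, 246.1], [320.6, 246.0]]
```

Emit:
servo_tool(offset=[[0,0,-0.04],[0,0,-0.05],[0,0,-0.04],[0,0,-0.03],[0,0,-0.02],[0,0,-0.015],[0,0,-0.01],[0,0,-0.01],[0,0,-0.008],[0,0,-0.006],[0,0,-0.004],[0,0,0],[0,0,0]], rotation=[[0,0,0],[0,0,0],[0,0,0],[0,0,0],[0,0,0],[0,0,0],[0,0,0],[0,0,0],[0,0,0],[0,0,0],[0,0,0],[0,0,0],[0,0,0]])

```text
clock: 40.7
tcp_pos: [0.5917, -0.0145, 0.1254]
tcp_rot: [-180.0, -0.0, -90.0]
wrist_force: [-2.6, 0.1, 3.2]
width: 0.0175
gripper_force: 24.8
```

Contact at exactly the seated height. I'll release, retreat and check.

Emit:
servo_tool(offset=[[0,0,0],[0,0,0],[0,0,0],[0,0,0],[0,0,0],[0,0,0]], rotation=[[0,0,0],[0,0,0],[0,0,0],[0,0,0],[0,0,0],[0,0,0]], claw=0)

```text
clock: 41.45
tcp_pos: [0.5916, -0.0146, 0.1252]
tcp_rot: [180.0, 0.0, -90.0]
wrist_force: [0.7, 0.2, -0.5]
width: 0.0856
gripper_force: 0.0
```

Emit:
servo_tool(offset=[[0,0,0.05],[0,0,0.15],[0,0,0.2],[0,0,0.25],[0,0,0.25],[-0.1,-0.1,0.1],[-0.2,-0.2,0],[-0.2,-0.2,0],[-0.2,-0.1,0],[0,0,0],[0,0,0]], rotation=[[0,0,0],[0,0,0],[0,0,0],[0,0,0],[0,0,0],[0,0,0],[0,0,0],[0,0,0],[0,0,0],[0,0,0],[0,0,0]])

```text
clock: 42.82
tcp_pos: [0.4864, -0.1048, 0.2752]
tcp_rot: [-180.0, 0.0, -90.1]
wrist_force: [0.3, 0.6, 0.5]
width: 0.0856
gripper_force: 0.0
```

```bash
python3 look.py pics/w8.png
python3 - <<'E'
from h import *
f=imaging.grab_frame("scene")[:,:,::-1]; w=cv2.imread("pics/w8.png")
c=cv2.resize(f[120:300,130:330],(400,360),interpolation=cv2.INTER_CUBIC)
cv2.imwrite("pics/f.png",np.hstack([c,cv2.resize(w,(400,300))[:0].reshape(0,400,3) if 0 else cv2.copyMakeBorder(cv2.resize(w,(400,300)),0,60,0,0,0)]))
E
```

```text
42.825 [ 0.48641888 -0.10475314  0.275228  ] [-1.79993384e+02  1.47820686e-03 -9.00618053e+01] [-1.21551607e+01  1.17672568e+01  3.80794866e+00  8.20345322e+01
  2.83151442e-03 -1.02093355e+02]
```

View pics/f.png

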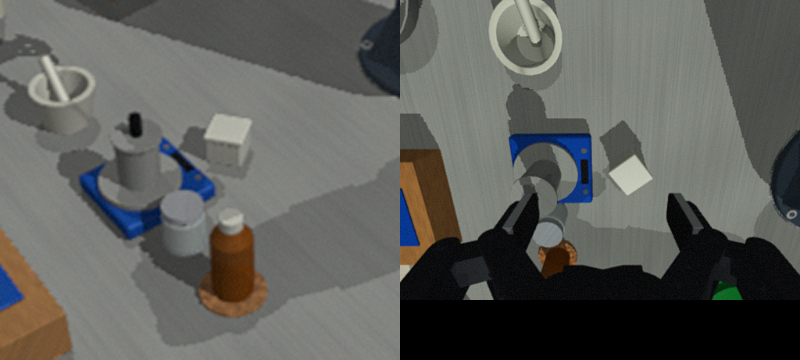

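The picture shows the lid level on the cup at the plate's centre, the jar upright between, the bottle upright on the mat, and the tub where it was. Handing in.

```bash
python3 -c "from workcell import arm; print(arm.close_job())"
```

```text
the job is handed in; nothing more can be done
None
```

I handed the job in at about 43 s: the lidded cup stands on the scale plate, the bottle on the cork mat and the jar midway between them. All are upright and released, and the tub looks undisturbed; the hand-in gave no verdict.

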